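# Refit the loose key of a gas service pedestal

## Robot

A 6-joint arm with a two-finger parallel gripper is mounted at the origin on the work surface. World frame = base frame: x ahead of the robot, y to its left, z up, the work surface at z = 0. Lengths are in m, angles in rad, forces in N, time in s.
With the tool pointing down it reaches from about 0.4 to 0.925 m from the base axis. Payload 3.4 kg.
Tool frame: the origin (TCP) lies midway between the tips of the shut fingers; the grasp point (between the pads) lies 19 mm behind it; z points along the fingers, y is the line along which they close (so a half turn about z gives the same grasp; the last joint's range is limited). The gripper opens to 85 mm and grips with 20 to 120 N. Pads are 22 mm wide; open, the fingers measure 114 mm over their backs; the gripper's body (76 mm by 85 mm) begins 54 mm behind the grasp point. The pads swing forward as they close: fully open they stand 13 mm farther back than shut.
Start: joints at [1.073, 0.307, 1.506, -0, 1.328, -0.073], TCP at [0.236, 0.524, 0.231] pointing down, gripper open.
Joint ranges: [-3.12, 3.12], [-1.05, 2.28], [0.14, 2.33], [-1.42, 4.57], [0.1, 2.73], [-2.68, 2.68]. Speed limits (rad/s): [2.57, 2.57, 3.14, 3.14, 3.14, 3.14].

## Interface

Orientations are given as a rotation vector (axis times angle).
In Python, from workcell import ctrl gives the robot as it stands.
- The arm moves only by the shell command python3 -m handwheel 'ROWS'. ROWS is JSON, a list of rows, each a list of 3 entries, a list of its own where there are three numbers: the opening, from 0 (shut) to 1 (fully open), then the shift along the tool's x, y, z in m, then the turn, a rotation vector about the tool's x, y, z in rad. A call has 1 to 5 rows; each row is the pose to reach, as a shift and turn from the pose commanded when the call began, along the tool's axes at that moment; what a row does not reach only later rows make up. A row lasts 1/12 s, in which the tool goes at most 41.7 mm and 7.16 degrees, less where a joint would pass 70% of its speed; a pose out of reach is approached as far as the arm can. A call with a gripper value outside its range is refused whole. The fingers move at their own pace and stop on an object; the grip force is fixed at half the most. Time passes only in rows, so rows that repeat a pose let the fingers close. It gives the time, the measured TCP pose, the force, the opening and the grip force at its end, in the units of the state.
- ctrl.get_obs(): the state, without advancing time (a new reading comes with each control period).
- ctrl.read_camera(name): name is "scene" or "top" or "wrist"; returns (picture, depth): 420x560x3 uint8, red, green, blue; 420x560 float32, m along the optical axis (not along the pixel's ray), 0 where there is no reading.
- ctrl.calibration(name): a dict with "K" (3x3 intrinsics, pixels), "origin" and "orientation" of the camera in the world. Camera axes: x right, y down, z forward; pixel columns grow to the right and rows downward; lengths in m; the calibration is good to about 2 mm. A picture is of the moment at which its call begins: read the wrist's pose just before it. calibration takes no time and is no camera call; for the wrist camera it gives the pose at the moment of the call.
- ctrl.finish_job(): hands the job in; it is judged then, once.
The state is a dict: "clock": time; "joint_positions": joint angles; "qvel": joint speeds; "joint_efforts": joint torques, N m; "ee_pos": TCP position; "ee_rot": TCP orientation; "contact_force": force on the tool from outside, world axes, zero at the start; "torque": the same for the moment, N m; "width": opening from 0.0 (shut) to 1.0 (fully open); "finger_force": force on a finger pad.
Only numpy, scipy, OpenCV 4.12 (cv2) and the standard library are available. Lean on these libraries where they do the work, as an engineer would, in place of code of your own. Each camera call takes 0.05 s, during which the arm holds its last target. There are 200 camera calls.

## Task

One of the two valves on the service pedestal in the fume cupboard has lost its key: the loose cross-handle key lies on the bench. Stand its spindle in the open guide on the pedestal, then take it by the handle and turn it until its flats find the valve's slot and it goes fully home, its collar down flat on the chrome flange just like the key next to it, and let go. Leave the bottles and the beaker where they stand.

Things in the scene. Friction and masses are not known exactly. Their poses are not given: they have to be found in the camera images.
- key_handle (a point): Middle of the loose key's cross handle, on its axis; z runs along the axis away from the tip. Four round lobes along z, 14 mm across and 28 mm long, centred at x = +-15.6, y = +-15.6 mm: 45 mm wide for fingers closing along x or y, 58 mm over diagonals, dome 18 mm above. The metal key (260 g +-20 %) starts lying on two lobes and its tip, this point 25 mm above the bench, tip roughly towards the robot.
- key_collar (a point): The key's axis at the flat underside of its collar (36 mm across), 21 mm from key_handle towards the tip; same axes. From here a round spindle of 16 mm diameter runs 66 mm along -z, then a 26 mm tang with two flats to the tip. The centre of mass lies near here. Lying, the axis drops about 10 degrees towards the tip.
- key_tip (a point): Middle of the end of the key's tang, 92 mm below the collar's underside; same axes. The tang is 9 mm thick between its flats, which face the key's +x and -x, and 15 mm wide along y.
- mouth (a point): Mouth of the pedestal's open guide, its centre, level with the top of its chrome flange (64 mm across), 110 mm above the bench; z up. A dish 28 mm wide narrows over 8 mm to a round bore of 17.6 mm diameter that runs straight down to 58 mm below the mouth. The key's collar is to rest on this flange, key_handle then 21 mm above the mouth.
- slot (a point): Centre of the valve's top face, 68 mm straight below the mouth. Its slot, 10.2 mm wide and 17 mm long, goes 30 mm down. It is out of sight, stands at any angle about the axis (these axes do not tell it) and does not turn. The tang enters within about 5 degrees, either way round; else the key stands on this face, held up by the bore, collar 24 mm too high. Matched, it slides home by its weight.
- fitted_key: Flange and key of the same kind, fully home and fixed, at the pedestal's other guide, 110 mm beside the open one. Origin on its axis, 6 mm below the flange's top; z up. Its handle reaches 39 mm above the flange.
- pedestal: White steel box with both guides, fixed to the bench: 120 mm (its x) by 230 mm (its y) and 104 mm high, the flanges 6 mm higher. Origin at the centre of its underside. The guides lie 55 mm to either side of the centre along y. Two hose nozzles stick out 45 mm from its +x face, 60 mm up.
- bottle_white: Bystander: white bottle, 66 mm across, 150 mm high, upright; origin under its centre.
- bottle_amber: Bystander: amber bottle, 60 mm across, 135 mm high, upright; origin under its centre.
- beaker: Bystander: glass beaker, 72 mm across, 85 mm high, upright; origin under its centre.
Things that resemble listed ones, but are neither listed nor needed, are in the scene too. Leave any blue or purple look-alike of the part that bears key_handle alone.

How it is judged:
By the outcome, as a careful person would: the job done as asked, in the order asked, and still so for the second after the job is handed in, with the robot touching nothing.
It also fails if it takes over 64 s, if anything falls off the work surface, if the arm or the gripper's body presses on something with over 40 N, if the wrist force passes 120 N, or if a joint passes its speed limit or range.

## Working session

There is one attempt and no reset: what is moved stays moved. The work goes in short steps, Python scripts to look and compute and a shell command to move; the robot and the scene stay as the last step left them, time stands still between calls to the robot, and variables do not carry over. Pictures are saved under pics/ and viewed, at most 11 in all, crops included, and the job is handed in when it is done.

```bash
mkdir -p pics; cat > h.py <<'E'
import numpy as np,cv2
from scipy.spatial.transform import Rotation as R
from workcell import ctrl
def cam(n):
    c=ctrl.calibration(n); im,d=ctrl.read_camera(n)
    K=np.array(c['K']);o=np.array(c['origin']);q=np.array(c['orientation'])
    Rm=q if q.shape==(3,3) else (R.from_rotvec(q).as_matrix() if q.size==3 else R.from_quat(q).as_matrix())
    v,u=np.mgrid[:420,:560]
    P=np.stack([(u-K[0,2])/K[0,0]*d,(v-K[1,2])/K[1,1]*d,d],-1)@Rm.T+o
    P[d==0]=np.nan
    return im,d,P,K,o,Rm
def save(n,im): cv2.imwrite('pics/'+n,im[:,:,::-1])
E
python3 - <<'E'
from h import *
for n in('top','scene'):
    im,d,P,K,o,Rm=cam(n); save(n+'0.png',im); np.savez('/tmp/'+n,im=im,P=P); print(n,o.round(3),Rm.round(2).tolist(),K[0,0], ctrl.calibration(n)['orientation'])
o=ctrl.get_obs();print(o)
E
```

```text
top [0.26  0.028 1.697] [[-0.01, -0.98, 0.18], [-1.0, 0.0, -0.01], [0.01, -0.18, -0.98]] 545.124109670691 [-2.12461494  2.13764164 -0.21147447]
scene [1.404 0.182 0.685] [[-0.17, 0.57, -0.81], [0.99, 0.08, -0.15], [-0.02, -0.82, -0.57]] 421.0979205309587 [-1.5353628  -1.80010947  0.95619422]
{'clock': 0.1, 'joint_positions': array([ 1.07346380e+00,  3.07495821e-01,  1.50754019e+00,  4.78747373e-05,
        1.32838007e+00, -7.35258692e-02]), 'qvel': array([-0.00011504, -0.00127168, -0.00463133,  0.00115683,  0.00049369,
        0.00169758]), 'joint_efforts': array([ 7.22304994e-04, -4.58530533e+01, -2.52608353e+01, -3.28891801e-04,
        5.66704446e-03, -1.16460535e-05]), 'ee_pos': array([0.23618465, 0.52357794, 0.23047546]), 'ee_rot': array([-6.60643128e-01, -3.07077220e+00,  2.72731590e-03]), 'contact_force': array([-0.25203511, -0.43042373, -0.36098736]), 'torque': array([-0.02410479, -0.03491207, -0.03565977]), 'finger_force': 0.0, 'width': 0.9993275519394523}
```

View pics/top0.png

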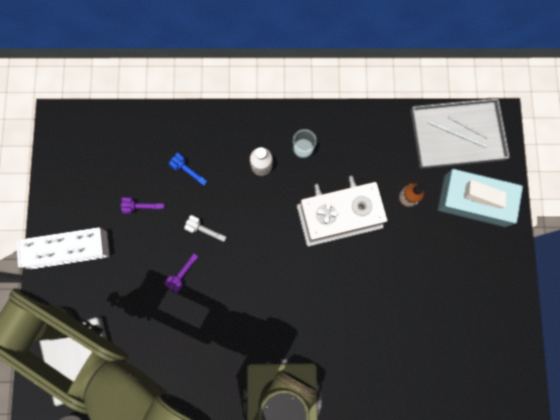

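View pics/scene0.png

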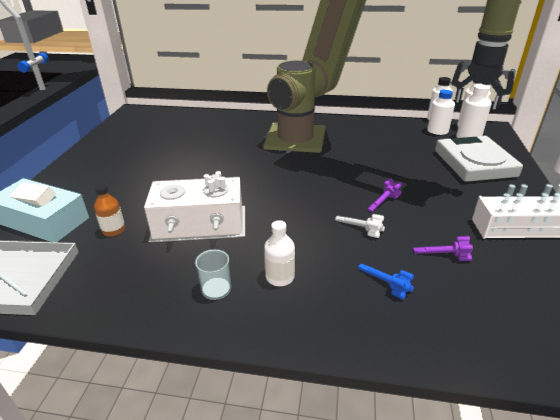

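The top view shows the loose metal key: handle at (192,224), tip at (225,239). The pedestal is at (342,213), its open flange at (361,205) and the fitted key at (327,214). The blue and purple look-alikes are clear of it.

```bash
python3 - <<'E'
from h import *
for n,kb,pb in(('top',(180,208,235,248),(295,180,390,248)),('scene',(330,210,390,240),(145,165,245,240))):
    z=np.load(f'/tmp/{n}.npz');P=z['P'];im=z['im'].astype(int)
    a=P[kb[1]:kb[3],kb[0]:kb[2]].reshape(-1,3);c=im[kb[1]:kb[3],kb[0]:kb[2]].reshape(-1,3)
    m=(c.min(1)>90)&(a[:,2]>0.004)&(a[:,2]<.07);k=a[m];print(n,'key n',len(k),k.min(0).round(3),k.max(0).round(3))
    mu=k[:,:2].mean(0);w,V=np.linalg.eigh(np.cov((k[:,:2]-mu).T));ax=V[:,1];t=(k[:,:2]-mu)@ax
    print(' mean',mu.round(4),'axis',ax.round(3),'t',np.percentile(t,[1,99]).round(3))
    for lo in np.arange(-.08,.08,.015):
        s=k[(t>lo)&(t<lo+.015)]
        if len(s)>3: print('  ',round(lo,3),len(s),s.mean(0).round(4),s[:,2].max().round(3), np.ptp((s[:,:2]-mu)@V[:,0]).round(3))
    a=P[pb[1]:pb[3],pb[0]:pb[2]].reshape(-1,3)
    f=a[(a[:,2]>.098)&(a[:,2]<.1155)];r=cv2.minAreaRect((f[:,:2]*1000).astype(np.float32));print(' box',r,f[:,2].mean())
    f=a[(a[:,2]>.12)&(a[:,2]<.16)];print(' fitted',f.mean(0),f.min(0),f.max(0),len(f))
# flange top view
z=np.load('/tmp/top.npz');P=z['P'];a=P[190:222,345:380].reshape(-1,3);print('flange px (361,205)',P[196:216:4,350:374:4,2].round(3), P[205,361])
E
```

```text
top key n 324 [0.475 0.172 0.004] [0.547 0.302 0.053]
 mean [0.5104 0.2459] axis [0.4   0.917] t [-0.076  0.047]
   -0.08 20 [0.4813 0.18   0.0108] 0.021 0.014
   -0.065 25 [0.4873 0.1939 0.0126] 0.021 0.016
   -0.05 25 [0.4939 0.207  0.0159] 0.024 0.017
   -0.035 26 [0.4992 0.2209 0.0188] 0.029 0.016
   -0.02 28 [0.5056 0.2346 0.0199] 0.026 0.016
   -0.005 27 [0.5118 0.2489 0.0244] 0.039 0.015
   0.01 72 [0.5177 0.2623 0.0365] 0.049 0.045
   0.025 76 [0.5235 0.2757 0.0403] 0.053 0.044
   0.04 24 [0.5271 0.2866 0.034 ] 0.053 0.043
 box ((550.0032958984375, -188.0401611328125), (121.21665954589844, 231.30897521972656), 13.61652660369873) 0.10454518958153375
 fitted [ 0.53589662 -0.13316364  0.14263557] [ 0.50863861 -0.16240118  0.12050997] [ 0.56538457 -0.1055213   0.1546857 ] 173
scene key n 503 [0.478 0.171 0.004] [0.554 0.298 0.05 ]
 mean [0.5227 0.2517] axis [0.446 0.895] t [-0.086  0.04 ]
   -0.08 25 [0.49   0.1869 0.0097] 0.012 0.016
   -0.065 29 [0.4977 0.2001 0.0138] 0.02 0.015
   -0.05 30 [0.5035 0.2132 0.0168] 0.021 0.017
   -0.035 36 [0.5101 0.227  0.0188] 0.025 0.014
   -0.02 34 [0.5162 0.2414 0.0216] 0.028 0.014
   -0.005 58 [0.5253 0.2564 0.0297] 0.045 0.043
   0.01 125 [0.5315 0.2675 0.0312] 0.047 0.045
   0.025 146 [0.5368 0.2814 0.0286] 0.05 0.044
   0.04 4 [0.5442 0.2862 0.0175] 0.025 0.022
 box ((552.9493408203125, -188.2978057861328), (129.94772338867188, 229.71817016601562), 13.76663589477539) 0.10462025452361454
 fitted [ 0.54703805 -0.13150148  0.13695448] [ 0.51237686 -0.16277804  0.12029258] [ 0.57059143 -0.10524907  0.15030352] 282
flange px (361,205) [[0.1   0.111 0.103 0.102 0.104 0.105]
 [0.098 0.115 0.11  0.116 0.111 0.108]
 [0.106 0.112 0.107 0.088 0.11  0.111]
 [0.111 0.107 0.113 0.065 0.108 0.108]
 [0.099 0.11  0.109 0.116 0.105 0.101]] [ 0.57110704 -0.24445916  0.07411428]
```

```bash
cat >> h.py <<'E'
def toolrot(zdir,ydir):
    z=np.array(zdir,float);z/=np.linalg.norm(z);y=np.array(ydir,float);y-=z*(y@z);y/=np.linalg.norm(y)
    return R.from_matrix(np.stack([np.cross(y,z),y,z],1))
def log():
    o=ctrl.get_obs()
    import json;open('/tmp/log','a').write(json.dumps([o['joint_positions'].tolist(),o['ee_pos'].tolist(),o['ee_rot'].tolist()])+'\n');return o
def go(p,Rt,calls=None):
    "print per-call (shift, turn) for equal screw-free steps"
    o=log();R0=R.from_rotvec(o['ee_rot']);s=R0.inv().apply(np.array(p)-o['ee_pos']);r=(R0.inv()*Rt).as_rotvec()
    n=calls or int(max(np.ceil(np.linalg.norm(s)/.2),np.ceil(np.degrees(np.linalg.norm(r))/35.5),1))
    print('t',o['clock'],'p',o['ee_pos'].round(4),'q',o['joint_positions'].round(3),'w',round(o['width'],3),'F',o['contact_force'].round(1))
    Rc=R0
    for i in range(n):
        print('call',i+1,'shift',Rc.inv().apply((np.array(p)-o['ee_pos'])/n).round(4).tolist(),'turn',(r/n).round(4).tolist()); Rc=Rc*R.from_rotvec(r/n)
def az(d): return np.array([np.cos(np.radians(d)),np.sin(np.radians(d)),0])
E
python3 -c "
from h import *
go([.52,.265,.24],toolrot([0,0,-1],az(-24.7)))"
```

```text
t 0.1 p [0.2362 0.5236 0.2305] q [ 1.073  0.307  1.508  0.     1.328 -0.074] w 0.999 F [-0.3 -0.4 -0.4]
call 1 shift [-0.1217, -0.0397, -0.0031] turn [-0.0005, 0.0004, 0.526]
call 2 shift [-0.1251, 0.0268, -0.0032] turn [-0.0005, 0.0004, 0.526]
call 3 shift [-0.0948, 0.086, -0.0032] turn [-0.0005, 0.0004, 0.526]
```

```bash
python3 -m handwheel '[[1,[-0.024,-0.008,-0.001],[0,0,0.105]],[1,[-0.049,-0.016,-0.001],[0,0,0.21]],[1,[-0.073,-0.024,-0.002],[0,0,0.316]],[1,[-0.097,-0.032,-0.002],[0,0,0.421]],[1,[-0.122,-0.04,-0.003],[0,0,0.526]]]'
python3 -m handwheel '[[1,[-0.025,0.005,-0.001],[0,0,0.105]],[1,[-0.05,0.011,-0.001],[0,0,0.21]],[1,[-0.075,0.016,-0.002],[0,0,0.316]],[1,[-0.1,0.022,-0.002],[0,0,0.421]],[1,[-0.125,0.027,-0.003],[0,0,0.526]]]'
python3 -m handwheel '[[1,[-0.019,0.017,-0.001],[0,0,0.105]],[1,[-0.038,0.034,-0.001],[0,0,0.21]],[1,[-0.057,0.052,-0.002],[0,0,0.316]],[1,[-0.076,0.069,-0.002],[0,0,0.421]],[1,[-0.095,0.086,-0.003],[0,0,0.526]]]'
python3 - <<'E'
from h import *
im,d,P,K,o,Rm=cam('wrist');save('w1.png',im);np.savez('/tmp/w1',im=im,P=P)
print(log(),o,Rm[:,2]); 
a=P.reshape(-1,3);c=im.reshape(-1,3).astype(int)
m=(a[:,2]>.006)&(a[:,2]<.06)&(c.min(1)>70)&(np.ptp(c,1)<50)&(abs(a[:,0]-.51)<.07)&(abs(a[:,1]-.24)<.1);k=a[m]
ax=az(65.3)[:2];t=k[:,:2]@ax;n=np.array([-ax[1],ax[0]]);s=k[:,:2]@n
for lo in np.arange(t.min(),t.max(),.01):
    q=(t>=lo)&(t<lo+.01)
    if q.sum()>5: print(round(lo,3),q.sum(),k[q].mean(0).round(4),k[q,2].max().round(4),'mid',round((s[q].min()+s[q].max())/2,4),'w',np.ptp(s[q]).round(4))
E
```

```text
clock: 0.52
ee_pos: [0.3314, 0.4364, 0.2337]
ee_rot: [-1.443, -2.79, 0.002]
contact_force: [-0.4, 0.5, -0.3]
width: 1.004
finger_force: 0.0
clock: 0.93
ee_pos: [0.4265, 0.3504, 0.2368]
ee_rot: [-2.119, -2.319, 0.002]
contact_force: [0.1, -0.5, -1.2]
width: 1.004
finger_force: 0.0
clock: 1.35
ee_pos: [0.521, 0.264, 0.2397]
ee_rot: [-2.649, -1.688, 0.002]
contact_force: [0.4, 0.9, -0.7]
width: 1.001
finger_force: 0.0
{'clock': 1.4, 'joint_positions': array([ 0.39168112,  0.31564195,  1.47030347, -0.00436074,  1.35395878,
        0.83601216]), 'qvel': array([ 0.03835579, -0.01077839,  0.01437032,  0.0254379 , -0.01094639,
       -0.14204772]), 'joint_efforts': array([  3.36712047, -48.57392907, -23.07888508,   1.45299911,
         0.95075447,   0.13708462]), 'ee_pos': array([0.52519111, 0.26086259, 0.23994148]), 'ee_rot': array([2.65174639e+00, 1.67621077e+00, 1.46901049e-03]), 'contact_force': array([ 2.60224587, -1.66783071,  0.5853678 ]), 'torque': array([-0.02498991, -0.10645083, -0.01197081]), 'finger_force': 0.0, 'width': 1.003029608315547} [0.55313703 0.3327553  0.38276935] [-0.12758183 -0.27280229 -0.95357317]
0.358 77 [0.482  0.1786 0.01  ] 0.0118 mid -0.3632 w 0.0133
0.368 86 [0.4861 0.1873 0.0118] 0.0139 mid -0.3633 w 0.0131
0.378 86 [0.4902 0.1967 0.0147] 0.0187 mid -0.3633 w 0.0154
0.388 107 [0.4946 0.2056 0.0173] 0.0203 mid -0.3634 w 0.0153
0.398 104 [0.4987 0.2146 0.0192] 0.0226 mid -0.3635 w 0.0151
0.408 113 [0.503  0.2236 0.0208] 0.0247 mid -0.363 w 0.016
0.418 120 [0.5067 0.2328 0.0225] 0.026 mid -0.363 w 0.0159
0.428 126 [0.5108 0.2419 0.0242] 0.0282 mid -0.3631 w 0.0157
0.438 95 [0.5146 0.2506 0.0286] 0.0397 mid -0.3621 w 0.0233
0.448 322 [0.519  0.2607 0.0385] 0.0461 mid -0.3627 w 0.0447
0.458 402 [0.5232 0.2693 0.0416] 0.0483 mid -0.3627 w 0.0443
0.468 427 [0.5271 0.2786 0.0433] 0.0507 mid -0.3623 w 0.0445
0.478 540 [0.5312 0.287  0.0297] 0.0502 mid -0.3627 w 0.0451
```

View pics/w1.png

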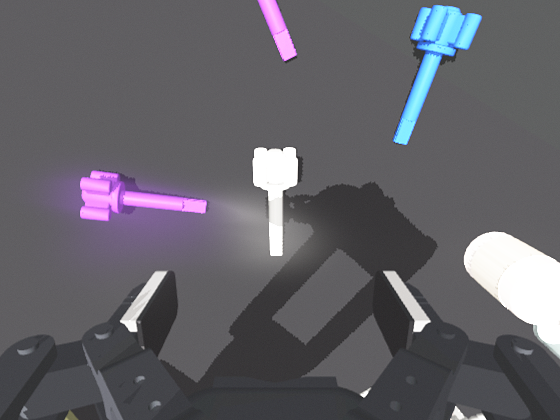

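The wrist picture shows the key centred, handle at (276,168) and tip at (276,253), with a purple tip at (207,206) about 30 mm outside the finger path. The measured widths (16 mm spindle, 45 mm handle, top at 50 mm) match the given sizes.

```bash
python3 - <<'E'
from h import *
s,c=np.sin(np.radians(15)),np.cos(np.radians(15))
z=-az(65.3)*s+np.array([0,0,-c])
T=np.array([.5252,.2736,.025])+.0185*z
print(T);Rt=toolrot(z,az(-24.7));go(T-.1*z,Rt)
E
```

```text
[0.52319919 0.26924992 0.00713037]
t 1.4 p [0.5252 0.2609 0.2399] q [ 0.392  0.316  1.47  -0.004  1.354  0.836] w 1.003 F [ 2.6 -1.7  0.6]
call 1 shift [0.0328, -0.0063, 0.1361] turn [0.0026, -0.2602, -0.0128]
```

```bash
python3 -m handwheel '[[1,[0.008,-0.001,0.034],[0.001,-0.065,-0.003]],[1,[0.016,-0.003,0.068],[0.001,-0.13,-0.006]],[1,[0.025,-0.005,0.102],[0.002,-0.195,-0.01]],[1,[0.033,-0.006,0.136],[0.003,-0.26,-0.013]],[1,[0.033,-0.006,0.136],[0.003,-0.26,-0.013]]]'
python3 - <<'E'
from h import *
s,c=np.sin(np.radians(15)),np.cos(np.radians(15))
z=-az(65.3)*s+np.array([0,0,-c])
T=np.array([.5252,.2736,.025])+.0185*z
Rt=toolrot(z,az(-24.7));go(T,Rt)
E
```

```text
clock: 1.82
ee_pos: [0.5254, 0.2986, 0.0921]
ee_rot: [2.498, 1.632, -0.359]
contact_force: [0.0, -0.7, -3.7]
width: 1.0
finger_force: 0.0
t 1.8167 p [0.5254 0.2986 0.0921] q [ 0.536  0.593  1.426 -0.149  1.359  0.998] w 1.0 F [ 0.  -0.7 -3.7]
call 1 shift [-0.0036, 0.0112, 0.0891] turn [-0.0114, 0.013, 0.0189]
```

```bash
python3 -m handwheel '[[1,[0,0,0],[0,0,0]],[1,[0,0,0],[0,0,0]],[1,[0,0,0],[0,0,0]]]'
python3 - <<'E'
from h import *
s,c=np.sin(np.radians(15)),np.cos(np.radians(15))
z=-az(65.3)*s+np.array([0,0,-c])
T=np.array([.5252,.2736,.025])+.0185*z
Rt=toolrot(z,az(-24.7));go(T,Rt)
E
```

```text
clock: 2.07
ee_pos: [0.5298, 0.2975, 0.1074]
ee_rot: [2.504, 1.627, -0.324]
contact_force: [-0.2, -0.1, 0.9]
width: 1.001
finger_force: 0.0
t 2.0667 p [0.5298 0.2975 0.1074] q [ 0.531  0.57   1.422 -0.15   1.363  0.997] w 1.001 F [-0.2 -0.1  0.9]
call 1 shift [-0.0022, 0.0056, 0.1042] turn [0.0014, -0.0059, 0.0123]
```

```bash
python3 -m handwheel '[[1,[-0.001,0.003,0.025],[0,0,0.006]],[1,[-0.002,0.005,0.05],[0.001,-0.003,0.012]],[1,[-0.002,0.0055,0.072],[0.001,-0.006,0.012]],[1,[-0.002,0.0055,0.087],[0.001,-0.006,0.012]],[1,[-0.002,0.0055,0.094],[0.001,-0.006,0.012]]]'
python3 -m handwheel '[[1,[0,0,0.004],[0,0,0]],[1,[0,0,0.007],[0,0,0]],[1,[0,0,0.009],[0,0,0]],[1,[0,0,0.01],[0,0,0]],[1,[0,0,0.01],[0,0,0]]]'
python3 - <<'E'
from h import *
s,c=np.sin(np.radians(15)),np.cos(np.radians(15))
z=-az(65.3)*s+np.array([0,0,-c])
T=np.array([.5252,.2736,.025])+.0185*z
Rt=toolrot(z,az(-24.7));go(T,Rt)
E
```

```text
clock: 2.48
ee_pos: [0.5231, 0.2704, 0.0163]
ee_rot: [2.511, 1.608, -0.333]
contact_force: [0.3, -0.2, -0.1]
width: 1.001
finger_force: 0.0
clock: 2.9
ee_pos: [0.5224, 0.2697, 0.0051]
ee_rot: [2.51, 1.61, -0.335]
contact_force: [0.3, -0.6, -0.1]
width: 1.001
finger_force: 0.0
t 2.9 p [0.5224 0.2697 0.0051] q [ 0.502  0.665  1.551 -0.17   1.147  1.02 ] w 1.001 F [ 0.3 -0.6 -0.1]
call 1 shift [-0.0006, 0.0009, -0.0019] turn [-0.0012, 0.0028, 0.0012]
```

Raise 3 mm and close.

```bash
python3 -m handwheel '[[0.75,[0,0,-0.003],[0,0,0]],[0.6,[0,0,-0.003],[0,0,0]],[0.4,[0,0,-0.003],[0,0,0]],[0,[0,0,-0.003],[0,0,0]],[0,[0,0,-0.003],[0,0,0]]]'
python3 -m handwheel '[[0,[0,0,0],[0,0,0]],[0,[0,0,0],[0,0,0]],[0,[0,0,0],[0,0,0]],[0,[0,0,0],[0,0,0]],[0,[0,0,0],[0,0,0]]]'
python3 -m handwheel '[[0,[0.001,0,-0.01],[0,0,0]],[0,[0.003,0,-0.03],[0,0,0]],[0,[0.006,0,-0.05],[0,0,0]],[0,[0.009,0,-0.065],[0,0,0]],[0,[0.01,0,-0.07],[0,0,0]]]'
python3 -c "
from h import *
im,d,P,K,o,Rm=cam('wrist');save('w2.png',im);np.savez('/tmp/w2',im=im,P=P);print(log()['joint_positions'])"; cat /tmp/log
```

```text
clock: 3.32
ee_pos: [0.5222, 0.2705, 0.0077]
ee_rot: [2.51, 1.61, -0.337]
contact_force: [0.0, 0.5, 4.9]
width: 0.512
finger_force: 60.2
clock: 3.73
ee_pos: [0.5222, 0.2704, 0.0076]
ee_rot: [2.51, 1.61, -0.337]
contact_force: [-0.8, 2.2, 5.9]
width: 0.509
finger_force: 60.3
clock: 4.15
ee_pos: [0.5359, 0.2971, 0.0741]
ee_rot: [2.51, 1.61, -0.331]
contact_force: [-0.0, 0.4, -3.7]
width: 0.514
finger_force: 61.3
[ 0.52776613  0.61232506  1.43688112 -0.15505696  1.31130948  1.01393704]
[[1.073463795135432, 0.3074958210867928, 1.5075401924248137, 4.7874737252061615e-05, 1.3283800691975411, -0.07352586917275357], [0.23618465139765657, 0.5235779446197165, 0.2304754627448042], [-0.6606431283478704, -3.0707721952710068, 0.0027273158951502466]]
[[0.39168111733391703, 0.31564195290210206, 1.4703034666373789, -0.004360741593510262, 1.3539587796312358, 0.8360121622272552], [0.525191110327017, 0.2608625925512616, 0.2399414806777398], [2.651746387352657, 1.6762107729285167, 0.0014690104899236637]]
[[0.39168111733391703, 0.31564195290210206, 1.4703034666373789, -0.004360741593510262, 1.353958779631
[... 452 characters left out ...]
21483508, -0.14961018044613034, 1.3625006052624304, 0.9966371651678734], [0.5298126906577605, 0.2975381202660258, 0.10739954335403913], [2.5044412607434885, 1.626837436682729, -0.32367626589151277]]
[[0.5024854901095623, 0.6645941523681246, 1.5511282576449155, -0.17049167369320845, 1.1465559997160346, 1.0201248736405908], [0.5223676244691037, 0.2697180725097408, 0.005124471802640751], [2.5095505961401536, 1.6097954139511157, -0.3352243868628606]]
[[0.5277661290078185, 0.6123250580335742, 1.436881124568915, -0.15505695874503958, 1.311309481871519, 1.0139370376665962], [0.5358198333055839, 0.2970524716007064, 0.07399150526878773], [2.5096749282134065, 1.6103566163095502, -0.33070869887510435]]
```

View pics/w2.png

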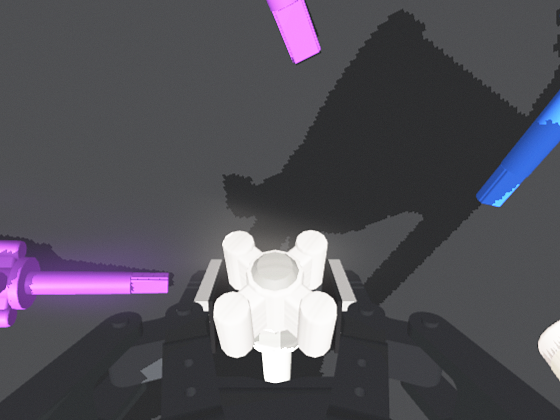

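The key sits squarely between the pads: lobes around (275,290), dome at (275,270), spindle running down behind. Next I fit the arm's kinematics and measure the key's axis in the tool frame.

```bash
cat > kin.py <<'E'
import json,numpy as np
from scipy.optimize import least_squares
from scipy.spatial.transform import Rotation as R
Y=lambda a:R.from_rotvec([0,a,0]);Z=lambda a:R.from_rotvec([0,0,a])
def fk(q,p,s4=1,s6=1):
    a,h,L2,e,L3,d=p
    A=Z(q[0]);B=A*Y(q[1]);C=B*Y(q[2]);D=C*Z(s4*q[3])*Y(q[4])
    pos=A.apply([a,0,h])+B.apply([0,0,L2])+C.apply([e,0,L3])+D.apply([0,0,d])
    return pos,D*Z(s6*q[5])
D=[json.loads(l) for l in open('/tmp/log')]
def fit(s4,s6):
    C=None;er=0
    Rs=[fk(q,[0]*6,s4,s6)[1].inv()*R.from_rotvec(r) for q,p,r in D]
    C=R.concatenate(Rs).mean();er=np.degrees(max((C.inv()*x).magnitude() for x in Rs))
    f=lambda x:np.concatenate([fk(q,x,s4,s6)[0]-np.array(p) for q,p,r in D]+[1e-3*(x-[0,.35,.45,0,.4,.2])])
    o=least_squares(f,[0,.35,.45,0,.4,.2]);return er,C,o.x,np.abs(o.fun[:3*len(D)]).max()
if __name__=='__main__':
    for s4 in(1,-1):
        for s6 in(1,-1):
            e,C,x,r=fit(s4,s6);print(s4,s6,round(e,2),C.as_rotvec().round(3),x.round(3),r)
E
python3 kin.py; python3 - <<'E'
from h import *
z=np.load('/tmp/w2.npz');P=z['P'];im=z['im'].astype(int);o=ctrl.get_obs();R0=R.from_rotvec(o['ee_rot'])
a=P[215:390,190:360].reshape(-1,3);c=im[215:390,190:360].reshape(-1,3)
m=(c.min(1)>120);t=R0.inv().apply(a[m]-o['ee_pos']);px=np.stack(np.mgrid[190:360,215:390][::1],-1)
# spindle, lobes
V,U=np.mgrid[215:390,190:360];U=U.ravel()[m];V=V.ravel()[m]
def reg(n,u0,u1,v0,v1):
    q=(U>=u0)&(U<=u1)&(V>=v0)&(V<=v1);print(n,q.sum(),np.nanmedian(t[q],0).round(4),np.nanmin(t[q],0).round(4),np.nanmax(t[q],0).round(4))
reg('spindle top',265,288,352,360);reg('spindle low',265,288,370,380);reg('dome',268,282,262,275)
reg('lobeUL',228,248,235,245);reg('lobeUR',300,322,235,245);reg('lobeLL end',225,245,298,308);reg('lobeLR end',308,328,298,308)
reg('LL side lo',225,245,340,352);reg('LL side hi',225,245,315,325)
E
```

```text
1 1 0.0 [-0.    -0.     1.571] [0.006 0.104 0.348 0.003 0.479 0.091] 0.03909568331974886
1 -1 108.09 [ 0.    -0.    -2.973] [0.006 0.104 0.348 0.003 0.479 0.091] 0.03909568331974886
-1 1 10.32 [-0.042 -0.186  1.517] [ 0.009  0.053  0.175 -0.059  0.516 -0.072] 0.03971296306936903
-1 -1 104.94 [-0.204  0.204 -3.022] [ 0.009  0.053  0.175 -0.059  0.516 -0.072] 0.03971296306936903
spindle top 216 [-0.0439  0.0005 -0.0046] [-0.0525 -0.0051 -0.0269] [-0.0229  0.0068  0.0025]
spindle low 264 [-0.0656  0.0008  0.0059] [-0.077  -0.0058 -0.0747] [0.0094 0.0075 0.0143]
dome 210 [ 0.0164  0.0001 -0.0278] [ 0.0141 -0.0026 -0.0309] [ 0.0181  0.0028 -0.0242]
lobeUL 231 [ 0.0205 -0.0156 -0.01  ] [ 0.0187 -0.0202 -0.0136] [ 0.0221 -0.0112 -0.0061]
lobeUR 253 [ 0.0207  0.0153 -0.0104] [ 0.019   0.0106 -0.0148] [ 0.0224  0.0204 -0.0069]
lobeLL end 231 [ 0.0075 -0.0143 -0.0373] [ 0.006  -0.0182 -0.0404] [ 0.0093 -0.0106 -0.0343]
lobeLR end 231 [ 0.0078  0.0155 -0.0378] [ 0.006   0.0117 -0.0407] [ 0.0096  0.0193 -0.035 ]
LL side lo 273 [-0.012  -0.015  -0.0361] [-0.0185 -0.0199 -0.0399] [-0.0063 -0.0112 -0.0317]
LL side hi 231 [ 0.0041 -0.0138 -0.0425] [-0.0004 -0.0174 -0.0453] [ 0.0059 -0.0104 -0.0392]
```

```bash
python3 - <<'E'
s=open('kin.py').read()
s=s.replace("a,h,L2,e,L3,d=p","a,h,L2,e,L3,d,lx=p").replace("[0,0,L2]","[lx,0,L2]").replace("[0]*6","[0]*7").replace("0,.4,.2]","0,.4,.2,0]").replace("1e-3*","1e-4*")
open('kin.py','w').write(s)
E
python3 kin.py; python3 - <<'E'
from kin import *
e,C,x,r=fit(1,1)
for q,p,_ in D: print((fk(q,x)[0]-p).round(3),np.round(q[:3],2), np.round([np.hypot(*p[:2]),p[2]],3), np.round(np.arctan2(p[1],p[0]),3))
E
```

```text
1 1 0.0 [-0.    -0.     1.571] [ 0.002  0.106  0.343 -0.007  0.387  0.086  0.099] 0.03924666305488686
1 -1 108.09 [ 0.    -0.    -2.973] [ 0.002  0.106  0.343 -0.007  0.387  0.086  0.099] 0.03924666305488686
-1 1 10.32 [-0.042 -0.186  1.517] [ 0.003  0.056  0.167 -0.075  0.37  -0.079  0.157] 0.04049390563664271
-1 -1 104.94 [-0.204  0.204 -3.022] [ 0.003  0.056  0.167 -0.075  0.37  -0.079  0.157] 0.04049390563664271
[ 0.039 -0.016  0.   ] [1.07 0.31 1.51] [0.574 0.23 ] 1.147
[ 0.013 -0.039  0.   ] [0.39 0.32 1.47] [0.586 0.24 ] 0.461
[ 0.013 -0.039  0.   ] [0.39 0.32 1.47] [0.586 0.24 ] 0.461
[ 0.004  0.001 -0.001] [0.54 0.59 1.43] [0.604 0.092] 0.517
[ 0.001  0.    -0.001] [0.53 0.57 1.42] [0.608 0.107] 0.512
[-0.002  0.001  0.   ] [0.5  0.66 1.55] [0.588 0.005] 0.477
[-0.003 -0.002  0.001] [0.53 0.61 1.44] [0.613 0.074] 0.506
```

```bash
sed -i 's/a,h,L2,e,L3,d,lx=p/a,h,L2,e,L3,d,lx,b=p/; s/\[a,0,h\]/[a,b,h]/; s/\[0\]\*7/[0]*8/; s/0,.4,.2,0\]/0,.4,.2,0,0.04]/g' kin.py
cat >> kin.py <<'E'
lo=np.array([-3.12,-1.05,.14,-1.42,.1,-2.68]);hi=np.array([3.12,2.28,2.33,4.57,2.73,2.68])
def ik(p,Rt,x,C,q0):
    best=None
    for s in [q0]+[np.clip(np.array(q0)+d,lo+.02,hi-.02) for d in ([0,0,0,1,0,-1],[0,0,0,-1,0,1],[0,0,0,0,0,1.5],[0,0,0,0,0,-1.5],[0,0,0,1,0,1],[0,0,0,-1,0,-1])]:
        f=lambda q:np.concatenate([(fk(q,x)[0]-p)*5,((fk(q,x)[1]*C).inv()*Rt).as_rotvec()])
        o=least_squares(f,s,bounds=(lo,hi))
        if o.cost<1e-6 and (best is None or np.abs(o.x-q0).max()<np.abs(best-q0).max()): best=o.x
    return best
E
python3 kin.py|head -1; python3 - <<'E'
from kin import *
from h import toolrot,az
e,C,x,r=fit(1,1)
q0=np.array(D[-1][0])
G=np.array([.564,-.2415,.11])
kz=np.array([.904,0,-.427]);hc=np.array([.0015,0,-.0178])
for A in range(-180,180,15):
    th=np.radians(64.7);z=az(A)*np.sin(th)+np.array([0,0,-np.cos(th)])
    Rt=toolrot(z,np.cross([0,0,1],az(A)));  
    if Rt.apply(kz)[2]<.9: Rt=Rt*R.from_rotvec([0,0,np.pi])
    out=[]
    for hz in(.045,.13):
        p=G+[0,0,hz]-Rt.apply(hc); out.append(ik(p,Rt,x,C,q0))
    print(A,Rt.apply(kz).round(2),*[None if o is None else o.round(2) for o in out])
E
```

```text
1 1 0.0 [-0.    -0.     1.571] [0.    0.192 0.646 0.109 0.417 0.371 0.    0.042] 1.3530992437615907e-08
-180 [-0. -0.  1.] [-0.31  1.02  0.85 -0.4   2.34 -1.99] [-0.31  0.95  0.8  -0.45  2.45 -2.07]
-165 [-0. -0.  1.] [-0.23  0.98  0.96 -0.56  2.21 -2.15] [-0.23  0.9   0.91 -0.61  2.31 -2.24]
-150 [-0. -0.  1.] [-0.15  0.92  1.09 -0.68  2.04 -2.25] [-0.15  0.84  1.05 -0.73  2.14 -2.35]
-135 [-0. -0.  1.] [-0.07  0.86  1.26 -0.79  1.86 -2.31] [-0.07  0.77  1.21 -0.83  1.95 -2.42]
-120 [-0. -0.  1.] [-0.01  0.79  1.44 -0.91  1.66 -2.33] [-0.01  0.69  1.39 -0.93  1.75 -2.45]
-105 [-0. -0.  1.] [ 0.04  0.73  1.62 -1.05  1.46 -2.32] [ 0.04  0.61  1.57 -1.04  1.54 -2.46]
-90 [ 0. -0.  1.] [ 0.06  0.67  1.82 -1.24  1.26 -2.27] [ 0.06  0.53  1.76 -1.19  1.33 -2.45]
-75 [ 0. -0.  1.] None [ 0.05  0.46  1.95 -1.41  1.11 -2.39]
-60 [ 0. -0.  1.] None None
-45 [ 0. -0.  1.] None None
-30 [ 0. -0.  1.] None None
-15 [ 0. -0.  1.] None None
0 [0. 0. 1.] None [-0.9   0.34  2.25  1.91  0.85 -0.99]
15 [0. 0. 1.] [-1.01  0.58  2.18  1.67  1.05 -1.15] [-1.01  0.4   2.11  1.52  1.04 -0.85]
30 [0. 0. 1.]
[... 206 characters left out ...]
 1.56 -0.87] [-0.97  0.62  1.56  0.96  1.65 -0.74]
75 [0. 0. 1.] [-0.91  0.8   1.42  0.82  1.75 -0.87] [-0.91  0.7   1.37  0.85  1.85 -0.76]
90 [0. 0. 1.] [-0.84  0.87  1.24  0.71  1.94 -0.91] [-0.84  0.78  1.19  0.75  2.04 -0.81]
105 [-0.  0.  1.] [-0.75  0.93  1.08  0.59  2.11 -0.98] [-0.75  0.85  1.03  0.64  2.22 -0.89]
120 [-0.  0.  1.] [-0.67  0.98  0.95  0.45  2.26 -1.1 ] [-0.67  0.91  0.89  0.5   2.38 -1.03]
135 [-0.  0.  1.] [-0.58  1.02  0.85  0.27  2.38 -1.29] [-0.58  0.95  0.79  0.31  2.5  -1.23]
150 [-0.  0.  1.] [-0.49  1.04  0.8   0.05  2.43 -1.52] [-0.49  0.97  0.74  0.05  2.56 -1.51]
165 [-0.  0.  1.] [-0.4   1.04  0.8  -0.19  2.42 -1.77] [-0.4   0.97  0.74 -0.22  2.54 -1.82]
```

```bash
cat > plan.py <<'E'
from kin import *
from h import *
from scipy.spatial.transform import Slerp
e,C,x,r=fit(1,1)
G=np.array([.564,-.2415,.11]);kz=np.array([.904,0,-.427]);hc=np.array([.0015,0,-.0178])
def Rup(A,th=64.7):
    th=np.radians(th);z=az(A)*np.sin(th)+np.array([0,0,-np.cos(th)])
    Rt=toolrot(z,np.cross([0,0,1],az(A)))
    return Rt if Rt.apply([1,0,0])[2]>0 else Rt*R.from_rotvec([0,0,np.pi])
def show(wps,n=1):
    "wps: list of (p,R) one per call; prints shifts/turns from measured pose + joint check"
    o=log();p,Rc,q=o['ee_pos'],R.from_rotvec(o['ee_rot']),o['joint_positions'];print('t',o['clock'],'q',q.round(2),p.round(4))
    for P2,R2 in wps:
        q2=ik(P2,R2,x,C,q)
        print('shift',Rc.inv().apply(P2-p).round(4).tolist(),'turn',(Rc.inv()*R2).as_rotvec().round(4).tolist(),'dq',None if q2 is None else (q2-q).round(2),'tip',(P2+R2.apply(hc-.113*kz)).round(3))
        p,Rc,q=P2,R2,(q if q2 is None else q2)
E
python3 - <<'E'
from plan import *
o=log();R0=R.from_rotvec(o['ee_rot']);R1=Rup(45)
print(np.degrees((R0.inv()*R1).magnitude()))
h0=o['ee_pos']+R0.apply(hc);h1=G+[0,0,.20]
sl=Slerp([0,1],R.concatenate([R0,R1]))
w=[]
for f,g,zz in((.25,.1,.25),(.5,.4,.32),(.75,.72,.32),(1,1,.31)):
    h=h0+(h1-h0)*g;h[2]=zz;Rr=sl(f);w.append((h-Rr.apply(hc),Rr))
show(w)
E
```

```text
81.85771336402459
t 4.2 q [ 0.53  0.61  1.44 -0.16  1.31  1.01] [0.5358 0.2971 0.074 ]
shift [-0.0819, 0.0259, -0.1418] turn [-0.0405, 0.3439, 0.0875] dq [-0.18 -0.33  0.1   0.17 -0.09 -0.16] tip [0.495 0.162 0.193]
shift [-0.1264, 0.0909, -0.0777] turn [-0.0405, 0.3439, 0.0875] dq [-0.5  -0.19  0.15  0.38 -0.09 -0.54] tip [0.512 0.022 0.233]
shift [-0.1223, 0.1068, -0.0524] turn [-0.0405, 0.3439, 0.0875] dq [-0.55  0.1   0.07  0.43  0.14 -0.62] tip [ 0.536 -0.122  0.214]
shift [-0.0836, 0.1041, -0.0687] turn [-0.0405, 0.3439, 0.0875] dq [-0.31  0.26 -0.08  0.25  0.25 -0.29] tip [ 0.564 -0.242  0.197]
```

```bash
python3 -m handwheel '[[0,[-0.01,0.003,-0.025],[-0.005,0.03,0.01]],[0,[-0.028,0.009,-0.055],[-0.014,0.12,0.03]],[0,[-0.046,0.015,-0.085],[-0.023,0.2,0.05]],[0,[-0.064,0.02,-0.114],[-0.032,0.27,0.07]],[0,[-0.082,0.026,-0.142],[-0.04,0.344,0.087]]]'
python3 -m handwheel '[[0,[-0.025,0.018,-0.016],[-0.008,0.069,0.018]],[0,[-0.05,0.036,-0.031],[-0.016,0.138,0.035]],[0,[-0.076,0.055,-0.047],[-0.024,0.206,0.052]],[0,[-0.101,0.073,-0.062],[-0.032,0.275,0.07]],[0,[-0.126,0.091,-0.078],[-0.04,0.344,0.087]]]'
python3 -m handwheel '[[0,[-0.025,0.021,-0.01],[-0.008,0.069,0.018]],[0,[-0.049,0.043,-0.021],[-0.016,0.138,0.035]],[0,[-0.073,0.064,-0.032],[-0.024,0.206,0.052]],[0,[-0.098,0.085,-0.042],[-0.032,0.275,0.07]],[0,[-0.122,0.107,-0.052],[-0.04,0.344,0.087]]]'
python3 -m handwheel '[[0,[-0.023,0.029,-0.019],[-0.011,0.096,0.025]],[0,[-0.044,0.055,-0.037],[-0.022,0.18,0.047]],[0,[-0.064,0.078,-0.052],[-0.031,0.262,0.067]],[0,[-0.077,0.096,-0.064],[-0.037,0.315,0.08]],[0,[-0.084,0.104,-0.069],[-0.04,0.344,0.087]]]'
python3 -m handwheel '[[0,[0,0,0],[0,0,0]],[0,[0,0,0],[0,0,0]],[0,[0,0,0],[0,0,0]]]'
python3 - <<'E'
from plan import *
for n in('wrist','top','scene'):
    im,d,P,K,o,Rm=cam(n);np.savez('/tmp/'+n+'2',im=im,P=P,K=K,o=o,Rm=Rm);
    if n=='wrist': save('w3.png',im)
    if n=='scene': sc=im
    if n=='top': tp=im
m=np.hstack([cv2.resize(tp[150:290,270:450],(540,420)),sc[60:270,130:260]. repeat(2,0).repeat(2,1)]);save('m3.png',m);print(m.shape)
R1=Rup(45);show([(G+[0,0,.20]-R1.apply(hc),R1)])
E
```

```text
clock: 4.62
ee_pos: [0.5394, 0.2455, 0.2307]
ee_rot: [-2.706, -1.584, -0.145]
contact_force: [0.5, -0.3, -2.8]
width: 0.509
finger_force: 61.7
clock: 5.03
ee_pos: [0.5505, 0.0871, 0.3017]
ee_rot: [-2.591, -1.377, -0.61]
contact_force: [-0.2, -1.0, -2.6]
width: 0.514
finger_force: 61.7
clock: 5.45
ee_pos: [0.563, -0.083, 0.3046]
ee_rot: [-2.411, -1.145, -1.021]
contact_force: [0.4, 0.8, -2.8]
width: 0.516
finger_force: 61.7
clock: 5.87
ee_pos: [0.5738, -0.2364, 0.2968]
ee_rot: [-2.182, -0.893, -1.372]
contact_force: [0.4, -0.8, -2.7]
width: 0.511
finger_force: 61.8
clock: 6.12
ee_pos: [0.5741, -0.2297, 0.3001]
ee_rot: [-2.177, -0.904, -1.369]
contact_force: [0.1, 0.6, -2.1]
width: 0.515
finger_force: 61.8
(420, 800, 3)
t 6.2667 q [-1.02  0.45  1.68  1.07  1.52 -0.6 ] [ 0.5746 -0.2292  0.3013]
shift [-0.0005, 0.0011, -0.0006] turn [-0.0044, 0.0053, 0.0013] dq [-0.    0.    0.    0.01 -0.   -0.  ] tip [ 0.564 -0.242  0.197]
```

View pics/m3.png

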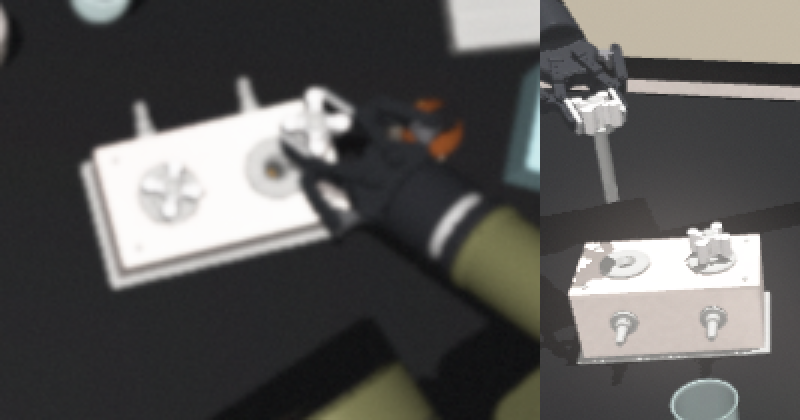

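View pics/w3.png

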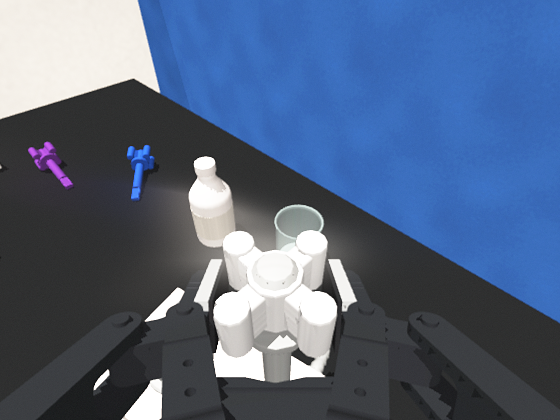

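```bash
python3 - <<'E'
from h import *
out=[]
for n in('top2','scene2'):
    z=np.load(f'/tmp/{n}.npz');im=z['im'];P=z['P'];K,o,Rm=z['K'],z['o'],z['Rm']
    if n=='top2': im=np.load('/tmp/top.npz')['im']
    # rectify plane z=.11 around nominal, 0.25mm/px, x up, y left
    g=np.arange(400);U,V=np.meshgrid(g,g);W=np.stack([.564+(200-V)*.00025,-.2415+(200-U)*.00025,np.full(U.shape,.110)],-1)
    c=(W-o)@Rm;u=c[...,0]/c[...,2]*K[0,0]+K[0,2];v=c[...,1]/c[...,2]*K[1,1]+K[1,2]
    r=cv2.remap(im,u.astype(np.float32),v.astype(np.float32),cv2.INTER_CUBIC);out.append(r)
    if n=='scene2':
        im=im.astype(int);a=P.reshape(-1,3);cc=im.reshape(-1,3)
        m=(np.hypot(a[:,0]-.564,a[:,1]+.2415)<.03)&(a[:,2]>.2)&(a[:,2]<.285);k=a[m];
        for lo in np.arange(.2,.285,.015):
            q=k[(k[:,2]>lo)&(k[:,2]<lo+.015)]
            if len(q)<4: continue
            vd=q.mean(0)-o;vd[2]=0;vd/=np.linalg.norm(vd);lat=np.array([-vd[1],vd[0],0])
            l=q@lat;dd=q@vd; print(lo.round(3),len(q),'axis est',(lat*(l.min()+l.max())/2+vd*(dd.min()+.008))[:2].round(4),'med',(lat*np.median(l)+vd*(np.median(dd)+.0065))[:2].round(4),'w',np.ptp(l).round(4))
save('r.png',cv2.resize(np.hstack(out),(800,400)))
E
```

```text
0.2 37 axis est [ 0.5658 -0.2412] med [ 0.5623 -0.2428] w 0.0152
0.215 35 axis est [ 0.5669 -0.2405] med [ 0.5633 -0.2429] w 0.0155
0.23 40 axis est [ 0.5664 -0.2404] med [ 0.5639 -0.2419] w 0.0154
0.245 42 axis est [ 0.5673 -0.2398] med [ 0.5645 -0.2412] w 0.0157
0.26 44 axis est [ 0.5694 -0.2388] med [ 0.5647 -0.2412] w 0.0156
0.275 26 axis est [ 0.5659 -0.2402] med [ 0.5647 -0.241 ] w 0.0154
```

View pics/r.png

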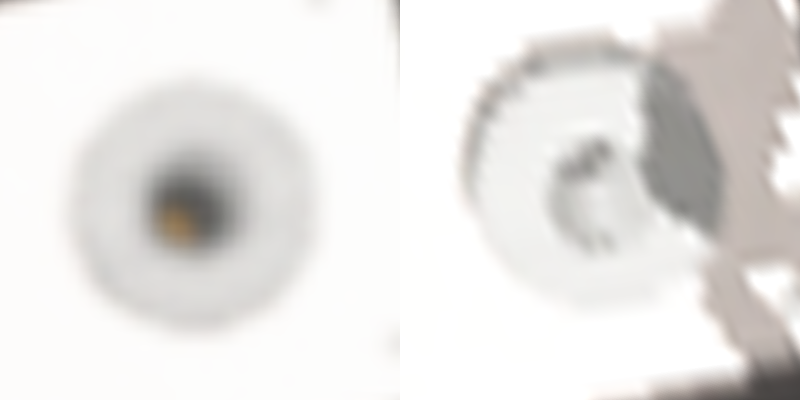

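The key hangs upright over the open guide. From the rectified views, the mouth centre agrees with the nominal position to about 2 mm, so the dish should capture the tip. Descending.

```bash
python3 -m handwheel '[[0,[-0.02,0.0005,0.008],[-0.004,0.005,0]],[0,[-0.04,0.001,0.018],[-0.004,0.005,0]],[0,[-0.06,0.001,0.028],[-0.004,0.005,0]],[0,[-0.072,0.001,0.0335],[-0.004,0.005,0]],[0,[-0.076,0.001,0.0355],[-0.004,0.005,0]]]'
python3 -m handwheel '[[0,[-0.003,0,0.0015],[0,0,0]],[0,[-0.005,0,0.0025],[0,0,0]],[0,[-0.007,0,0.0035],[0,0,0]],[0,[-0.009,0,0.0045],[0,0,0]],[0,[-0.009,0,0.0045],[0,0,0]]]'
python3 - <<'E'
from plan import *
R1=Rup(45);show([(G+[0,0,.107]-R1.apply(hc),R1)]);print(ctrl.get_obs()['contact_force'])
E
```

```text
clock: 6.68
ee_pos: [0.5745, -0.2306, 0.2151]
ee_rot: [-2.176, -0.9, -1.376]
contact_force: [0.3, 0.6, -1.4]
width: 0.51
finger_force: 61.8
clock: 7.1
ee_pos: [0.5749, -0.232, 0.2072]
ee_rot: [-2.176, -0.9, -1.38]
contact_force: [-0.1, 1.6, -0.7]
width: 0.51
finger_force: 61.8
t 7.1 q [-1.02  0.58  1.76  1.1   1.42 -0.79] [ 0.5749 -0.232   0.2072]
shift [0.0012, -0.001, 0.0006] turn [0.0011, -0.0013, -0.0001] dq [ 0. -0.  0. -0. -0.  0.] tip [ 0.564 -0.242  0.104]
[-0.12163625  1.59244727 -0.66740353]
```

```bash
python3 -m handwheel '[[0,[-0.0027,0,0.0013],[0,0,0]],[0,[-0.0054,0,0.0026],[0,0,0]],[0,[-0.008,0,0.0038],[0,0,0]],[0,[-0.0108,0,0.0051],[0,0,0]],[0,[-0.0108,0,0.0051],[0,0,0]]]'
python3 -c "
from h import *
o=log();print(o['contact_force'],o['torque'],o['ee_pos'])"
```

```text
clock: 7.52
ee_pos: [0.5742, -0.2313, 0.1936]
ee_rot: [-2.176, -0.898, -1.377]
contact_force: [0.5, 4.3, -1.5]
width: 0.512
finger_force: 61.5
[ 0.50766579  4.31879641 -1.54629118] [0.33962402 0.54587137 0.56943966] [ 0.57423369 -0.23133534  0.19355734]
```

```bash
python3 -m handwheel '[[0,[0.0005,-0.0011,0.001],[0,0,0]],[0,[-0.0045,-0.0011,0.0035],[0,0,0]],[0,[-0.0095,-0.0011,0.0057],[0,0,0]],[0,[-0.0145,-0.0011,0.008],[0,0,0]],[0,[-0.0175,-0.0011,0.0095],[0,0,0]]]'
python3 -c "
from h import *
o=log();print(o['contact_force'],o['torque'],o['ee_pos'])"
```

```text
clock: 7.93
ee_pos: [0.5748, -0.2307, 0.1737]
ee_rot: [-2.177, -0.899, -1.379]
contact_force: [-0.7, 4.4, -0.7]
width: 0.514
finger_force: 61.7
[-0.66332795  4.37591246 -0.65171957] [0.24562394 0.46404388 0.39167605] [ 0.57477626 -0.23067882  0.17368279]
```

```bash
python3 -m handwheel '[[0,[-0.0042,-0.0009,0.003],[0,0,0]],[0,[-0.0095,-0.0009,0.0055],[0,0,0]],[0,[-0.0145,-0.0009,0.008],[0,0,0]],[0,[-0.0185,-0.0009,0.01],[0,0,0]],[0,[-0.0205,-0.0009,0.0108],[0,0,0]]]'
python3 -c "
from h import *
o=log();print(o['contact_force'],o['torque'],o['ee_pos'])"
```

```text
clock: 8.35
ee_pos: [0.5751, -0.2301, 0.1502]
ee_rot: [-2.179, -0.899, -1.379]
contact_force: [-0.4, 0.8, -1.4]
width: 0.509
finger_force: 61.8
[-0.36985959  0.82583783 -1.36391298] [-0.34501931  0.49353481  0.10954249] [ 0.57507798 -0.23014311  0.15021961]
```

```bash
python3 -m handwheel '[[0.56,[0,0,0],[0,0,0]],[0.6,[0,0,0],[0,0,0]],[0.8,[0,0,0],[0,0,0]],[0.9,[0,0,0],[0,0,0]],[0.9,[0,0,0],[0,0,0]]]'
python3 -m handwheel '[[0.9,[0,0,-0.01],[0,0,0]],[0.9,[0,0,-0.03],[0,0,0]],[0.9,[0,0,-0.06],[0,0,0]],[0.9,[0,0,-0.09],[0,0,0]],[0.9,[0,0,-0.11],[0,0,0]]]'
python3 - <<'E'
from plan import *
# look
z={}
for n in('wrist','scene'):
    im,d,P,K,o,Rm=cam(n);z[n]=im
    if n=='scene':
        a=P.reshape(-1,3);m=(np.hypot(a[:,0]-.564,a[:,1]+.2415)<.035)&(a[:,2]>.12)&(a[:,2]<.19);k=a[m];print('key pts',len(k),k.mean(0),k.max(0),k.min(0))
save('w4.png',np.hstack([z['wrist'],z['scene'][100:310,125:245].repeat(2,0).repeat(2,1)]))
print(ctrl.get_obs()['contact_force'])
# tool-down pregrasp options: key azimuth: key tool-y axis -> az(-45): finger close along az(-45) or az(45)
q=ctrl.get_obs()['joint_positions']
for A in(-135,-45,45,135):
    Rt=toolrot([0,0,-1],az(A))
    for zz in(.30,.15):
        s=ik(np.array([.564,-.241,zz]),Rt,x,C,q);print(A,zz,None if s is None else s.round(2))
E
```

```text
clock: 8.77
ee_pos: [0.5752, -0.2299, 0.1519]
ee_rot: [-2.178, -0.9, -1.38]
contact_force: [0.8, -0.7, 0.6]
width: 0.897
finger_force: 0.0
clock: 9.18
ee_pos: [0.5031, -0.3019, 0.1997]
ee_rot: [-2.179, -0.9, -1.38]
contact_force: [0.6, 0.3, -0.6]
width: 0.903
finger_force: 0.0
key pts 364 [ 0.57073454 -0.23618859  0.15581404] [ 0.59445401 -0.21057988  0.17248995] [ 0.53697375 -0.26847239  0.12038391]
[ 0.2103971  -0.17131509 -1.20940953]
-135 0.3 [-0.47  0.32  1.31  0.    1.51  1.88]
-135 0.15 [-0.47  0.43  1.53  0.    1.18  1.88]
-45 0.3 [-0.47  0.32  1.31  0.    1.51  0.31]
-45 0.15 [-0.47  0.43  1.53  0.    1.18  0.31]
45 0.3 [-0.47  0.32  1.31  0.    1.51 -1.26]
45 0.15 [-0.47  0.43  1.53  0.    1.18 -1.26]
135 0.3 None
135 0.15 None
```

View pics/w4.png

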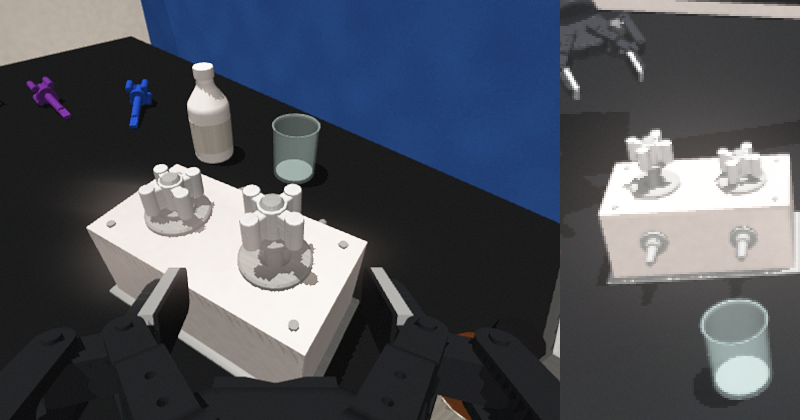

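The key stands in the guide, raised, with its dome at about 172 mm (173 expected); wrist view handle at (272,215). Next: come over it with the tool pointing down.

```bash
python3 - <<'E'
from plan import *
o=log();R0=R.from_rotvec(o['ee_rot']);Rs=[toolrot([0,0,-1],az(A)) for A in(45,-45,-135)]
for R1 in Rs[:2]:
    n=np.degrees((R0.inv()*R1).magnitude());print(n)
    sl=Slerp([0,1],R.concatenate([R0,R1]));p0=o['ee_pos'];p1=np.array([.564,-.241,.25])
    K=4 if n>90 else 3
    show([(p0+(p1-p0)*(i/K)**1.0+np.array([0,0,.06])*np.sin(np.pi*i/K),sl(i/K)) for i in range(1,K+1)])
E
```

```text
106.71799002351393
t 9.2833 q [-1.18  0.61  1.71  0.99  1.53 -0.83] [ 0.5035 -0.3036  0.1999]
shift [0.059, -0.0002, -0.0039] turn [0.2207, -0.2179, -0.3473] dq [ 0.15 -0.11 -0.22 -0.23  0.1  -0.02] tip [ 0.518 -0.333  0.16 ]
shift [0.0348, 0.0127, -0.0025] turn [0.2207, -0.2179, -0.3473] dq [ 0.17 -0.07 -0.16 -0.24  0.04 -0.11] tip [ 0.553 -0.341  0.208]
shift [0.0087, 0.0135, 0.0156] turn [0.2207, -0.2179, -0.3473] dq [ 0.19 -0.05 -0.04 -0.26 -0.07 -0.16] tip [ 0.594 -0.335  0.226]
shift [-0.0003, 0.0146, 0.034] turn [0.2207, -0.2179, -0.3473] dq [ 0.2  -0.04  0.09 -0.27 -0.2  -0.14] tip [ 0.635 -0.312  0.22 ]
64.61628950573291
t 9.2833 q [-1.18  0.61  1.71  0.99  1.53 -0.83] [ 0.5035 -0.3036  0.1999]
shift [0.0745, -0.0003, -0.0032] turn [0.0024, -0.3759, -0.0008] dq [ 0.18 -0.25 -0.12 -0.25 -0.1   0.41] tip [ 0.486 -0.32   0.178]
shift [0.0326, -0.0005, 0.0076] turn [0.0024, -0.3759, -0.0008] dq [ 0.26 -0.08 -0.13 -0.36 -0.04  0.39] tip [ 0.486 -0.32   0.22 ]
shift [0.014, -0.0006, 0.0435] turn [0.0024, -0.3759, -0.0008] dq [ 0.28  0.06 -0.07 -0.38  0.01  0.35] tip [ 0.493 -0.312  0.22 ]
```

```bash
python3 -m handwheel '[[0.9,[0.015,0,-0.001],[0.055,-0.054,-0.087]],[0.9,[0.03,0,-0.002],[0.11,-0.109,-0.174]],[0.9,[0.045,0,-0.003],[0.166,-0.163,-0.26]],[0.9,[0.059,0,-0.004],[0.221,-0.218,-0.347]]]'
python3 -m handwheel '[[0.9,[0.009,0.003,-0.001],[0.055,-0.054,-0.087]],[0.9,[0.017,0.006,-0.001],[0.11,-0.109,-0.174]],[0.9,[0.026,0.01,-0.002],[0.166,-0.163,-0.26]],[0.9,[0.035,0.013,-0.002],[0.221,-0.218,-0.347]]]'
python3 -m handwheel '[[0.9,[0.002,0.003,0.004],[0.055,-0.054,-0.087]],[0.9,[0.004,0.007,0.008],[0.11,-0.109,-0.174]],[0.9,[0.007,0.01,0.012],[0.166,-0.163,-0.26]],[0.9,[0.009,0.014,0.016],[0.221,-0.218,-0.347]]]'
python3 -m handwheel '[[0.9,[0,0.004,0.009],[0.065,-0.065,-0.104]],[0.9,[0,0.008,0.017],[0.12,-0.12,-0.19]],[0.9,[0,0.012,0.026],[0.18,-0.175,-0.28]],[0.9,[0,0.015,0.034],[0.221,-0.218,-0.347]],[0.9,[0,0.015,0.034],[0.221,-0.218,-0.347]]]'
python3 -m handwheel '[[0.9,[0,0,0],[0,0,0]],[0.9,[0,0,0],[0,0,0]],[0.9,[0,0,0],[0,0,0]]]'
python3 - <<'E'
from plan import *
im,d,P,K,o,Rm=cam('wrist');save('w5.png',im)
a=P.reshape(-1,3)
for lo,hi in((.145,.18),(.16,.168)):
    m=(np.hypot(a[:,0]-.564,a[:,1]+.241)<.04)&(a[:,2]>lo)&(a[:,2]<hi);k=a[m];print(m.sum(),k.mean(0).round(4),k.min(0).round(4),k.max(0).round(4),cv2.minAreaRect((k[:,:2]*1000).astype(np.float32)))
m=(np.hypot(a[:,0]-.564,a[:,1]+.241)<.012)&(a[:,2]>.1705);print('dome',a[m].mean(0),m.sum())
show([(np.array([.564,-.241,.128]),toolrot([0,0,-1],az(45)))])
E
```

```text
clock: 9.62
ee_pos: [0.5197, -0.2844, 0.2539]
ee_rot: [-2.094, -1.499, -1.128]
contact_force: [-0.5, 0.5, -0.0]
width: 0.902
finger_force: 0.0
clock: 9.95
ee_pos: [0.5357, -0.2682, 0.2838]
ee_rot: [-1.901, -2.05, -0.809]
contact_force: [1.0, 0.4, -0.1]
width: 0.902
finger_force: 0.0
clock: 10.28
ee_pos: [0.5513, -0.2516, 0.2784]
ee_rot: [-1.598, -2.528, -0.429]
contact_force: [0.6, 0.1, -0.5]
width: 0.899
finger_force: 0.0
clock: 10.7
ee_pos: [0.5656, -0.2313, 0.2472]
ee_rot: [-1.184, -2.901, -0.005]
contact_force: [-0.0, 0.2, -0.7]
width: 0.902
finger_force: 0.0
clock: 10.95
ee_pos: [0.5661, -0.2371, 0.2488]
ee_rot: [-1.199, -2.899, -0.006]
contact_force: [-0.1, -1.0, 0.1]
width: 0.901
finger_force: 0.0
2886 [ 0.5603 -0.2383  0.1665] [ 0.5332 -0.2686  0.1452] [ 0.5906 -0.2114  0.174 ] ((561.8782348632812, -240.0669403076172), (45.27884292602539, 44.6198844909668), 44.484710693359375)
866 [ 0.5582 -0.236   0.1662] [ 0.5332 -0.2677  0.16  ] [ 0.5906 -0.2114  0.168 ] ((561.2606811523438, -239.4381103515625), (45.27884292602539, 42.856990814208984), 44.484710693359375)
dome [ 0.55750196 -0.23500217  0.28884654] 1613
t 11.0 q [-0.47  0.35  1.39  0.    1.4  -1.25] [ 0.5662 -0.2374  0.2489]
shift [-0.0017, -0.0043, 0.1208] turn [0.0014, -0.0056, 0.0008] dq [-0.01  0.1   0.17 -0.   -0.27 -0.  ] tip [ 0.635 -0.312  0.098]
```

View pics/w5.png

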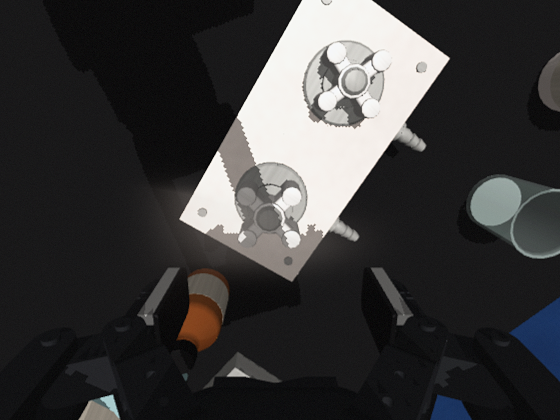

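```bash
python3 - <<'E'
from plan import *
z=np.load('/tmp/top.npz');P=z['P'];im=z['im'].astype(int);a=P.reshape(-1,3);c=im.reshape(-1,3)
m=(a[:,2]>.03)&(a[:,2]<.15)&(abs(a[:,0]-.56)<.08)&(a[:,1]<-.32)&(a[:,1]>-.43);print(m.sum(),a[m].min(0),a[m].max(0),a[m].mean(0))
m&=a[:,2]>.11;print(a[m].mean(0))
show([(np.array([.563,-.2405,.128]),toolrot([0,0,-1],az(45)))])
E
```

```text
390 [ 0.5769195  -0.42791046  0.03117158] [ 0.63541952 -0.37480723  0.14266398] [ 0.60065586 -0.39666669  0.09223282]
[ 0.60604848 -0.40416065  0.1307384 ]
t 11.0 q [-0.47  0.35  1.39  0.    1.4  -1.25] [ 0.5662 -0.2374  0.2489]
shift [-0.0006, -0.0046, 0.1208] turn [0.0014, -0.0056, 0.0008] dq [-0.01  0.1   0.17 -0.   -0.27 -0.  ] tip [ 0.634 -0.312  0.098]
```

```bash
python3 -m handwheel '[[0.9,[-0.0006,-0.0046,0.02],[0.001,-0.005,0]],[0.9,[-0.0006,-0.0046,0.05],[0.001,-0.005,0]],[0.9,[-0.0006,-0.0046,0.08],[0.001,-0.005,0]],[0.9,[-0.0006,-0.0046,0.105],[0.001,-0.005,0]],[0.9,[-0.0006,-0.0046,0.118],[0.001,-0.005,0]]]'
python3 -m handwheel '[[0.9,[0,0,0.002],[0,0,0]],[0.75,[0,0,0.002],[0,0,0]],[0.65,[0,0,0.002],[0,0,0]],[0.57,[0,0,0.002],[0,0,0]],[0.57,[0,0,0.002],[0,0,0]]]'
python3 - <<'E'
from plan import *
im,d,P,K,o,Rm=cam('wrist')
a=P.reshape(-1,3);m=(np.hypot(a[:,0]-.563,a[:,1]+.2405)<.008);print('dome z',np.nanpercentile(a[m,2],[50,90]),m.sum())
show([(np.array([.563,-.2405,.128]),toolrot([0,0,-1],az(45)))]);print(ctrl.get_obs()['contact_force'])
E
```

```text
clock: 11.42
ee_pos: [0.5609, -0.2398, 0.1274]
ee_rot: [-1.2, -2.898, -0.001]
contact_force: [-0.3, 0.5, -0.3]
width: 0.904
finger_force: 0.0
clock: 11.83
ee_pos: [0.5641, -0.24, 0.1302]
ee_rot: [1.197, 2.902, -0.0]
contact_force: [-0.4, 0.1, 1.8]
width: 0.568
finger_force: 0.0
dome z [0.172176   0.17304316] 1329
t 11.8833 q [-0.47  0.45  1.56  0.    1.13 -1.26] [ 0.5639 -0.2398  0.1301]
shift [0.0002, -0.0012, 0.0021] turn [0.0007, 0.002, 0.0032] dq [-0.  0.  0. -0. -0.  0.] tip [ 0.634 -0.312  0.098]
[-1.10024085  0.12620394  0.46400191]
```

```bash
cat > dz.py <<'E'
from h import *
im,d,P,K,o,Rm=cam('wrist');a=P.reshape(-1,3);m=(np.hypot(a[:,0]-.5635,a[:,1]+.2405)<.008)
k=a[(np.hypot(a[:,0]-.5635,a[:,1]+.2405)<.036)&(a[:,2]>.13)];s=log()
print('dome z',np.nanpercentile(a[m,2],[50,90]).round(4),'F',s['contact_force'].round(1),'q6',s['joint_positions'][5].round(2),'t',s['clock'])
E
python3 -m handwheel '[[0.57,[0,0,0],[0,0,0.08]],[0.57,[0,0,0],[0,0,0.16]],[0.57,[0,0,0],[0,0,0.24]],[0.57,[0,0,0],[0,0,0.32]],[0.57,[0,0,0],[0,0,0.4]]]'|grep -E "force|ee_pos"; python3 dz.py
python3 -m handwheel '[[0.57,[0,0,0],[0,0,0.08]],[0.57,[0,0,0],[0,0,0.16]],[0.57,[0,0,0],[0,0,0.24]],[0.57,[0,0,0],[0,0,0.32]],[0.57,[0,0,0],[0,0,0.4]]]'|grep -E "force|ee_pos"; python3 dz.py
```

```text
ee_pos: [0.5637, -0.2394, 0.1297]
contact_force: [-0.5, 0.1, 0.8]
finger_force: 0.3
dome z [0.1724 0.1733] F [ 0.7 -0.3 -0.1] q6 -0.85 t 12.35
ee_pos: [0.5635, -0.2393, 0.1295]
contact_force: [0.3, -1.0, 0.1]
finger_force: 0.2
dome z [0.1726 0.1734] F [-0.2  0.3 -1.3] q6 -0.45 t 12.8167
```

Forces stay light; keep turning.

```bash

python3 -m handwheel '[[0.57,[0,0,0],[0,0,0.08]],[0.57,[0,0,0],[0,0,0.16]],[0.57,[0,0,0],[0,0,0.24]],[0.57,[0,0,0],[0,0,0.32]],[0.57,[0,0,0],[0,0,0.4]]]'|grep -E "force|ee_pos"; python3 dz.py
python3 -m handwheel '[[0.57,[0,0,0],[0,0,0.08]],[0.57,[0,0,0],[0,0,0.16]],[0.57,[0,0,0],[0,0,0.24]],[0.57,[0,0,0],[0,0,0.32]],[0.57,[0,0,0],[0,0,0.4]]]'|grep -E "force|ee_pos"; python3 dz.py
```

```text
ee_pos: [0.5635, -0.2394, 0.1293]
contact_force: [1.1, -0.5, 0.7]
finger_force: 0.2
dome z [0.1725 0.1734] F [-0.4 -0.5 -0.2] q6 -0.06 t 13.2833
ee_pos: [0.5635, -0.2393, 0.1292]
contact_force: [0.6, -0.3, -0.3]
finger_force: 0.3
dome z [0.1725 0.1734] F [ 0.4 -0.2  0.4] q6 0.34 t 13.75
```

```bash

python3 -m handwheel '[[0.57,[0,0,0],[0,0,0.08]],[0.57,[0,0,0],[0,0,0.16]],[0.57,[0,0,0],[0,0,0.24]],[0.57,[0,0,0],[0,0,0.32]],[0.57,[0,0,0],[0,0,0.4]]]'|grep -E "force|ee_pos"; python3 dz.py
python3 -m handwheel '[[0.57,[0,0,0],[0,0,0.08]],[0.57,[0,0,0],[0,0,0.16]],[0.57,[0,0,0],[0,0,0.24]],[0.57,[0,0,0],[0,0,0.32]],[0.57,[0,0,0],[0,0,0.4]]]'|grep -E "force|ee_pos"; python3 dz.py
```

```text
ee_pos: [0.5634, -0.2393, 0.1291]
contact_force: [0.4, -0.4, -0.6]
finger_force: 0.3
dome z [0.1724 0.1733] F [-0.  -0.4  0. ] q6 0.74 t 14.2167
ee_pos: [0.5633, -0.2391, 0.1289]
contact_force: [0.8, 0.5, 0.5]
finger_force: 0.4
dome z [0.1723 0.1732] F [-0.2  0.6 -0.3] q6 1.14 t 14.6833
```

```bash

python3 -m handwheel '[[0.57,[0,0,0],[0,0,0.08]],[0.57,[0,0,0],[0,0,0.16]],[0.57,[0,0,0],[0,0,0.24]],[0.57,[0,0,0],[0,0,0.32]],[0.57,[0,0,0],[0,0,0.4]]]'|grep -E "force|ee_pos"; python3 dz.py
python3 -m handwheel '[[0.57,[0,0,0],[0,0,0.08]],[0.57,[0,0,0],[0,0,0.16]],[0.57,[0,0,0],[0,0,0.24]],[0.57,[0,0,0],[0,0,0.32]],[0.57,[0,0,0],[0,0,0.4]]]'|grep -E "force|ee_pos"; python3 dz.py
python3 - <<'E'
from plan import *
im,d,P,K,o,Rm=cam('wrist');save('w6.png',im)
E
```

```text
ee_pos: [0.5632, -0.2391, 0.1289]
contact_force: [0.3, 0.0, 0.2]
finger_force: 0.5
dome z [0.1721 0.173 ] F [0.1 0.1 0.7] q6 1.54 t 15.15
ee_pos: [0.563, -0.2396, 0.1288]
contact_force: [-0.9, -1.1, 1.2]
finger_force: 7.2
dome z [0.1487 0.1495] F [-0.7 -0.8  0.1] q6 1.94 t 15.6167
```

View pics/w6.png

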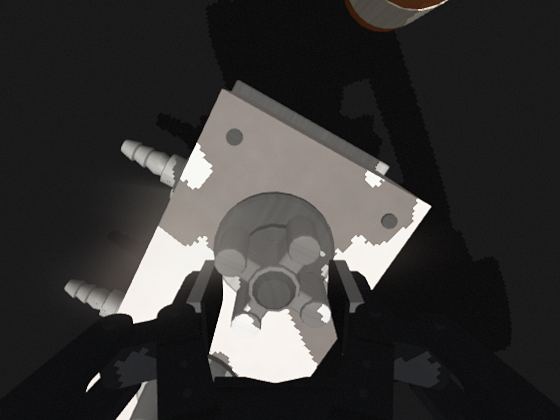

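The key dropped home: dome at 149 mm as expected, handle at (272,288) low in the flange. Back off the turn, open and lift.

```bash

python3 -m handwheel '[[0.57,[0,0,0],[0,0,-0.06]],[0.6,[0,0,0],[0,0,-0.08]],[0.7,[0,0,0],[0,0,-0.08]],[0.8,[0,0,0],[0,0,-0.08]],[0.8,[0,0,0],[0,0,-0.08]]]'
python3 -m handwheel '[[0.8,[0,0,-0.01],[0,0,0]],[0.8,[0,0,-0.03],[0,0,0]],[0.8,[0,0,-0.06],[0,0,0]],[0.8,[0,0,-0.09],[0,0,0]],[0.8,[0,0,-0.11],[0,0,0]]]'
python3 -m handwheel '[[0.8,[0,0,-0.01],[0,0,0]],[0.8,[0,0,-0.01],[0,0,0]],[0.8,[0,0,-0.01],[0,0,0]]]'
python3 - <<'E'
from plan import *
im,d,P,K,o,Rm=cam('scene');save('s7.png',im[100:310,100:380].repeat(2,0).repeat(2,1))
im,d,P,K,o,Rm=cam('wrist');a=P.reshape(-1,3);m=(np.hypot(a[:,0]-.5635,a[:,1]+.2405)<.008);print(np.nanpercentile(a[m,2],[10,50,90]))
E
```

```text
clock: 16.08
ee_pos: [0.5631, -0.2391, 0.1286]
ee_rot: [-2.918, 1.165, 0.001]
contact_force: [-0.2, 0.0, -0.4]
width: 0.801
finger_force: 0.0
clock: 16.5
ee_pos: [0.5641, -0.2397, 0.2424]
ee_rot: [2.917, -1.165, 0.005]
contact_force: [0.2, -0.1, -0.1]
width: 0.799
finger_force: 0.0
clock: 16.75
ee_pos: [0.563, -0.2392, 0.2488]
ee_rot: [-2.917, 1.165, 0.0]
contact_force: [0.1, 0.3, -0.8]
width: 0.802
finger_force: 0.0
[0.14727625 0.14853864 0.14967302]
```

View pics/s7.png

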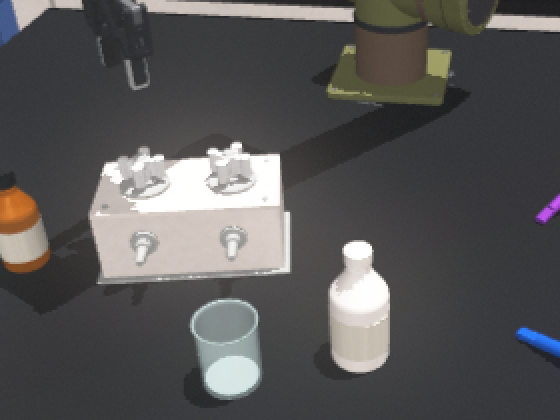

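Both keys now sit at the same height on their flanges, at (142,170) and (231,168). The bottles and beaker stand where they were, and the gripper is clear.

```bash
python3 -c "
from workcell import ctrl
print(ctrl.finish_job())"
```

```text
the job is handed in; nothing more can be done
None
```

The loose key is fully home in the open guide, its dome at 149 mm as expected and level with the key beside it; the gripper has let go and is clear, the bottles and beaker were not touched, and the job was handed in at about 17 s of the 64 s allowed.

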